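# Hold the long cell in the beam of a transmission meter

## Robot

A 7-joint arm with a two-finger parallel gripper is mounted at the origin on the work surface. World frame = base frame: x ahead of the robot, y to its left, z up, the work surface at z = 0. Lengths are in m, angles in rad, forces in N, time in s.
With the tool pointing down it reaches from about 0.4 to 0.85 m from the base axis. Payload 10.4 kg.
Tool frame: the origin (TCP) lies on the centre line of the jaws, within the pads' length; the fingertips stand r.finger_overhang ahead of it and the grasp point (between the pads) lies 5 mm behind it (r.finger_overhang is the distance from the TCP to the fingertips, in m); z points along the fingers, y is the line along which they close (so a half turn about z gives the same grasp; the last joint's range is limited). The gripper opens to 87 mm and grips with 3 to 60 N. Pads are 19 mm wide; open, the fingers measure 117 mm over their backs; the gripper's body (75 mm by 190 mm) begins 51 mm behind the grasp point.
Start: joints at [-1.314, 0.332, -0.065, 1.46, 0.022, 1.35, -0.088], TCP at [0.173, 0.601, 0.237] pointing down, gripper open.
Joint ranges: [-2.6, 2.6], [-0.5, 2.12], [-1.47, 1.34], [0.16, 2.42], [-1.27, 4.41], [0.06, 2.06], [-2.6, 2.6]. Speed limits (rad/s): [2.22, 2.22, 2.79, 2.79, 3.14, 3.14, 3.14].

## Interface

Orientations are given as a unit quaternion [x, y, z, w].
In Python, from bench import read_state, viewer, r gives the robot as it stands.
- The arm moves only by the tool carry_out, never from a script. Its argument "moves" is a list of rows, each a list of 6 numbers: the shift along the tool's x, y, z in units of 40 mm (1.0 is 40 mm), then the turn, a rotation vector about the tool's x, y, z in units of 8 degrees (1.0 is 8 degrees). A call has 1 to 20 rows; each row shifts and turns the commanded pose from where the row before left it, along the tool's axes as they then stand; what a row does not reach is not made up. A row lasts 1/8 s, in which the tool goes at most 62.5 mm and 10.7 degrees, less where a joint would pass 70% of its speed; a pose out of reach is approached as far as the arm can. A call is refused whole if a number of a shift passes 1 or a number of a turn 1, either way. A call with a gripper value outside its range is refused whole. "fingers" is the finger opening in mm, from 0 to 87, set as the call begins (left out, the last holds). The fingers move at their own pace and stop on an object; "force" is the grip in N (left out, the last holds). Time passes only in rows, so rows that do not move let the fingers close. It gives the time, the measured TCP pose, the force, the opening and the grip force at its end, in the units of the state.
- read_state(): the state, without advancing time (a new reading comes with each control period).
- viewer.camera(name): name is "scene" or "side" or "wrist"; returns a dict with "pixels" (400x640x3 uint8, red, green, blue), "range_z" (400x640 float32, m along the optical axis (not along the pixel's ray), 0 where there is no reading), "fx", "fy", "cx", "cy" (pixels), "xyz" and "orientation" of the camera in the world. Camera axes: x right, y down, z forward; pixel columns grow to the right and rows downward; lengths in m; the calibration is good to about 2 mm. The wrist camera is an equidistant fisheye: a pixel r from the principal point sees the ray r / f radians off the axis. A picture is of the moment at which its call begins.
- r.close_job(): hands the job in; it is judged then, once.
The state is a dict: "time": time; "joint_positions": joint angles; "joint_vel": joint speeds; "joint_torque": joint torques, N m; "ee_pos": TCP position; "eef_rot": TCP orientation; "ft_force": force on the tool from outside, world axes, zero at the start; "torque": the same for the moment, N m; "width": finger opening in m; "grip_force": force on a finger pad.
Only numpy, scipy, OpenCV 4.12 (cv2) and the standard library are available. Lean on these libraries where they do the work, as an engineer would, in place of code of your own. Each camera call takes 0.05 s, during which the arm holds its last target. There are 200 camera calls.

## Task

Take a transmission reading of the longest of the three stoppered glass cells: slide the shutter of the open-gap transmission meter fully open, then lift that cell out of the rack by its two frosted long sides, never pressing the fingers on the clear end windows. Hold it upright and still in the middle of the gap between the two towers, lengthwise in the beam so that the light goes in at the middle of one end window and out at the middle of the other, without knocking the cell against the meter. The program finishes while the gripper still holds the cell there, with the other cells and everything else on the bench left where they were.

Things in the scene. Friction and masses are not known exactly. Their poses are not given: they have to be found in the camera images.
- meter: Fixed cream transmission meter: base x -105 (sloped front panel) to +60 mm, y +-175 mm, top 40 mm high; two towers 110 mm deep (x), 130 mm tall. Gap between them, y = -57 mm (detector hood) to +55 mm (shutter rails of the +y source tower), open in front, behind and above. Origin: underside of the base, below mid-gap; z up, -x its front, y along the beam.
- beam (a point): Point on the beam axis in the middle of the gap, 105 mm above the underside of the meter, 65 mm above the base top; axes as the meter's: the light beam (6 mm thick) runs along y.
- shutter (a joint): Slide shutter, a steel plate 36 mm wide in rails before the source lens: 0 = shut (plate over the lens), 0.036 m = fully open at its stop. It slides along the meter's +x (front to back) and stays where it is left, about 2 N of friction; starts shut or nearly so (up to 0.008).
- shutter_tab (a point): Centre of the black tab on top of the shutter plate, by which it is slid and with which this point moves: 14 mm along the meter's x, 10 mm along y, 20 mm tall (top 157 mm above the bench). The rails below it end 135 mm above the bench, the tower tops 130 mm.
- rack: White plastic cell rack, fixed, 76 mm (x) by 166 mm (y) by 18 mm tall, with three parallel slots 55 by 22 mm, 12 mm deep, long along x, in its top at y = -60, 0 and +60 mm. Origin: centre of the underside.
- cell50: The longest cell, upright in one of the rack's slots (which one varies): stoppered glass, 52.5 mm long (x), 20 wide (y), 50 tall. Long sides (+-y, 20 mm apart, 44 mm tall) frosted: the grip. Ends (+-x): clear windows. White stopper on top 45 x 16 x 6 mm, set in from the sides. Origin: centre of the underside, 6 mm above the bench in the rack; z up. 40 to 70 g.
- cell50_win_a: Clear window at the +x end of the long cell, 20 mm wide and 44 mm tall; origin at its centre, 25 mm from the cell's middle and 22 mm above its underside; same axes as the cell. Not to be pressed by the fingers.
- cell50_win_b: Clear window at the -x end of the long cell, the same as the other one.
- cell20: Bystander: the middle cell, 22.5 mm long (x), 20 mm wide, 50 mm tall, upright in another slot of the rack. Origin: centre of the underside.
- cell10: Bystander: the shortest cell, 12.5 mm long (x), 20 mm wide, 50 mm tall, upright in the remaining slot. Origin: centre of the underside.
- beaker: Bystander: glass beaker, 68 mm across, 70 mm tall, standing behind the rack. Origin: centre of the underside.
- tissues: Bystander: cardboard box of lens tissues, 105 by 75 by 30 mm. Origin: centre of the underside.
- tip_box: Bystander: pipette-tip box, 85 by 120 by 65 mm. Origin: centre of the underside.
- amber: Bystander: amber glass bottle, 72 mm across, 150 mm tall, at the back. Origin: centre of the underside.
- wash_bottle: Bystander: squeeze bottle with a bent spout, 66 mm across, 175 mm tall, at the back. Origin: centre of the underside.
- pipette: Bystander: hand pipette lying at the back, 215 mm long (x), 26 mm thick. Origin: underside of its grip.
There are look-alikes about, which are no part of the job. Leave any blue or red look-alike of the cell50 alone.

How it is judged:
By the outcome, as a careful person would: the job done as asked, in the order asked, and still so for the second after the job is handed in, while the arm keeps its last pose, push and grip.
It also fails if it takes over 51 s, if anything falls off the work surface, if the arm or the gripper's body presses on something with over 40 N, if the wrist force passes 120 N, or if a joint passes its speed limit or range.

## Working session

There is one attempt and no reset: what is moved stays moved. The work goes in short steps, Python scripts to look and compute and a tool call to move; the robot and the scene stay as the last step left them, time stands still between calls to the robot, and variables do not carry over. Pictures are saved under pics/ and viewed, at most 10 in all, crops included, and the job is handed in when it is done.

Besides the shell and the picture viewer there is one more tool, called after "Emit:" as a command line: name --pt "numbers of a row" for each row, then --argument value for the rest. carry_out: Moves the arm, as the interface text tells. Its arguments: {"type":"object","properties":{"moves":{"type":"array","items":{"type":"array","items":{"type":"number"}}},"fingers":{"type":"number"},"force":{"type":"number"}},"required":["moves"]}

```bash
mkdir -p pics; ls
cat > h.py <<'E'
import numpy as np, cv2
from bench import read_state, viewer, r
from scipy.spatial.transform import Rotation as R
def cam(n):
    c=viewer.camera(n)
    o=np.array(c["orientation"]); c["R"]=R.from_quat(o).as_matrix() if o.size==4 else o.reshape(3,3)
    return c
def cloud(c):
    z=c["range_z"]; v,u=np.mgrid[:z.shape[0],:z.shape[1]]
    P=np.stack([(u-c["cx"])/c["fx"]*z,(v-c["cy"])/c["fy"]*z,z],-1)
    W=P@c["R"].T+np.array(c["xyz"]); W[z==0]=np.nan
    return W
E
python3 - <<'E'
from h import *
for n in("scene","side"):
    c=cam(n); cv2.imwrite(f"pics/{n}0.png",c["pixels"][...,::-1]); np.save(f"{n}0.npy",cloud(c)); print(n,c["xyz"],c["orientation"],c["fx"])
print(read_state(), r.finger_overhang)
E
```

```text
pics
scene [ 1.70911066 -0.56869475  1.17056492] [ 0.76701308  0.48619107 -0.21414416 -0.35979363] 464.8877916364294
side [0.29419174 0.87957492 0.82947349] [-0.14689427  0.88396153 -0.43725858  0.07641354] 386.96674180783936
{'time': 0.1, 'joint_positions': array([-1.31357761,  0.33281378, -0.06470585,  1.46086389,  0.02161386,
        1.34990338, -0.08849751]), 'joint_vel': array([ 0.00151389, -0.00274931, -0.00068103, -0.00108395, -0.00208398,
       -0.00112992,  0.0012839 ]), 'joint_torque': array([ 1.96576540e-03, -6.24544644e+01,  2.49669340e-02, -3.90709949e+01,
       -6.13515917e-02,  3.66851350e-02,  5.36771438e-05]), 'ee_pos': array([0.17252525, 0.60036915, 0.23582719]), 'eef_rot': array([ 1.39438266e-01,  9.90230555e-01, -6.43847742e-04, -5.51408725e-05]), 'ft_force': array([ 0.29105888, -0.617498  ,  0.36478109]), 'torque': array([-0.0736414 ,  0.02184873,  0.01615739]), 'grip_force': 0.0, 'width': 0.08698119450266739} 0.014
```

View pics/scene0.png

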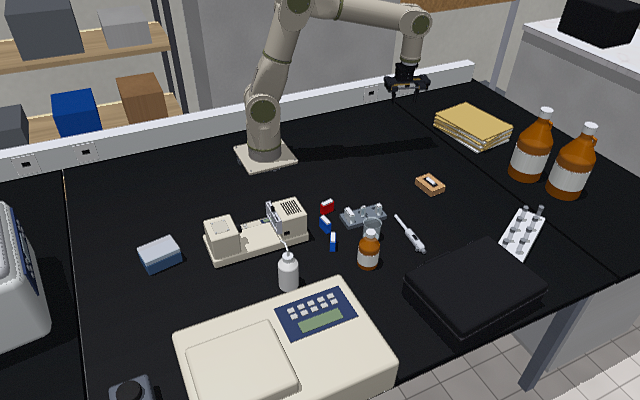

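View pics/side0.png

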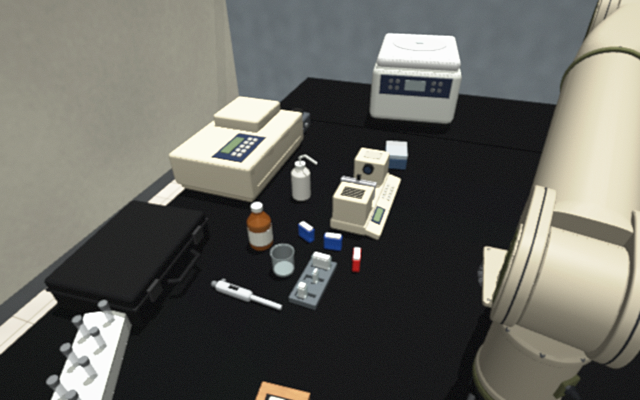

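The scene view shows the meter at about (255,230) with its shutter near (280,222), and the rack at (362,215). The side view shows the rack at (313,280), with a wide cell at (321,260). Blue and red look-alikes stand between the meter and the rack. Next I'll make a top-down map.

Run:
```python
from h import *
S=np.load("side0.npy"); C=np.load("scene0.npy")
for u,v in[(321,260),(315,272),(302,290),(313,280),(355,195),(372,160),(360,180)]: print("side",u,v,S[v,u].round(3))
for u,v in[(362,215),(222,228),(290,208),(272,215)]: print("scene",u,v,C[v,u].round(3))
X0,X1,Y0,Y1=.3,.75,-.4,.3; s=800
out=np.zeros((int((X1-X0)*s)*2,int((Y1-Y0)*s),3),np.uint8)
for k,(W,n) in enumerate(((S,"side"),(C,"scene"))):
    im=cv2.imread(f"pics/{n}0.png"); P=W.reshape(-1,3); c=im.reshape(-1,3)
    m=(P[:,0]>X0)&(P[:,0]<X1)&(P[:,1]>Y0)&(P[:,1]<Y1)&(P[:,2]>-.02)&(P[:,2]<.25)
    P=P[m];c=c[m];o=np.argsort(P[:,2]);P=P[o];c=c[o]
    h=int((X1-X0)*s)
    for p,q in zip(P,c): cv2.circle(out,(int((Y1-p[1])*s),k*h+int((X1-p[0])*s)),1,tuple(int(a) for a in q),-1)
cv2.imwrite("pics/top.png",cv2.resize(out,(466,600),interpolation=cv2.INTER_AREA) if out.shape[0]>600 else out)
```

```text
side 321 260 [0.557 0.136 0.045]
side 315 272 [0.553 0.196 0.057]
side 302 290 [0.567 0.259 0.048]
side 313 280 [0.559 0.198 0.026]
side 355 195 [ 0.52  -0.084  0.133]
side 372 160 [ 0.52  -0.314  0.131]
side 360 180 [ 0.526 -0.167  0.136]
scene 362 215 [0.567 0.184 0.018]
scene 222 228 [ 0.541 -0.346  0.127]
scene 290 208 [ 0.534 -0.099  0.124]
scene 272 215 [ 0.55  -0.172  0.129]
```

View pics/top.png

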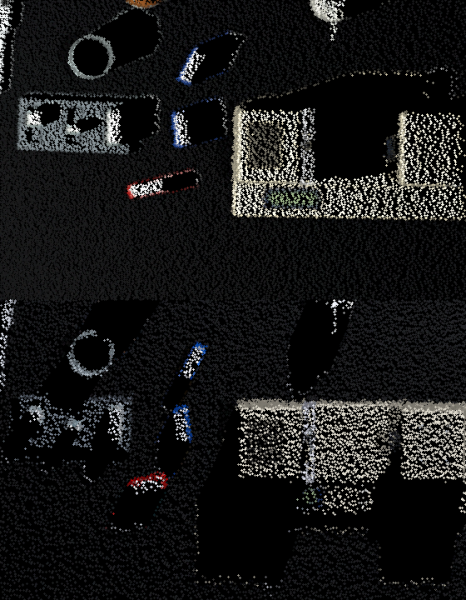

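The top map shows the meter and rack almost aligned with the world axes. The long cell (white stopper) is in the rack slot nearest the meter. I'll fit the poses numerically.

Run:
```python
from h import *
for n in("side","scene"):
    P=np.load(n+"0.npy").reshape(-1,3); P=P[~np.isnan(P[:,0])]
    def box(x0,x1,y0,y1,z0,z1):
        m=(P>[x0,y0,z0])&(P<[x1,y1,z1]); return P[m.all(1)]
    def rect(A,l):
        if len(A)<5: print(n,l,len(A));return
        (c,s,a)=cv2.minAreaRect((A[:,:2]*1000).astype(np.float32)); print(n,l,len(A),np.round(c,1),np.round(s,1),round(a,2),"z",np.percentile(A[:,2],[5,50,95]).round(4))
    rect(box(.4,.65,-.45,.0,.122,.134),"tops")
    rect(box(.4,.65,-.14,-.0,.122,.134),"src top")
    rect(box(.4,.65,-.45,-.26,.122,.134),"det top")
    rect(box(.4,.65,-.45,.0,.142,.165),"tab")
    rect(box(.4,.65,-.45,.0,.02,.165),"meter")
    rect(box(.5,.63,.09,.32,.013,.022),"rack top")
    for i,y in enumerate((.13,.195,.255)): rect(box(.5,.63,y-.025,y+.025,.03,.07),f"cell {y}"); rect(box(.5,.63,y-.025,y+.025,.052,.07),f"stop {y}")
```

```text
side tops 1150 [ 527.4 -225.7] [344.4 111.6] 88.63 z [0.1243 0.1307 0.1334]
side src top 581 [529.9 -97. ] [ 86.3 109.1] 89.37 z [0.1247 0.1307 0.1332]
side det top 434 [ 525.7 -340.1] [115.6 108.5] 89.39 z [0.1237 0.1307 0.1334]
side tab 24 [ 530.7 -162.2] [10.2 10.1] 16.3 z [0.1436 0.1518 0.1581]
side meter 3907 [ 504.4 -224.1] [353.4 163.7] 88.7 z [0.0245 0.0862 0.1335]
side rack top 820 [563.5 209.4] [216.   95.8] 79.75 z [0.0147 0.0185 0.021 ]
side cell 0.13 203 [558.3 131.1] [54.  24.5] 1.42 z [0.0322 0.0497 0.0585]
side stop 0.13 80 [555.7 128.3] [48.5 18.7] 1.92 z [0.0528 0.0565 0.0591]
side cell 0.195 64 [555.5 190.3] [18.8 13.3] 88.97 z [0.0318 0.0471 0.057 ]
side stop 0.195 13 [556.3 188.7] [15.6  7. ] 84.3 z [0.0531 0.0566 0.0582]
side cell 0.255 112 [571.2 247.7] [22.5 23.6] 89.63 z [0.0325 0.0493 0.0581]
side stop 0.255 33 [572.4 248.3] [17.7 15.4] 4.97 z [0.0531 0.0565 0.0587]
scene tops 1259 [ 536.4 -228.3] [339.7 120.9] 89.5 z [0.1238 0.1284 0.1327]
scene src top 458 [537.8 -99.2] [ 81.4 120. ] 89.5 z [0.124  0.1284 0.1326]
scene det top 642 [ 534.5 -342.4] [111.6 114. ] 89.66 z [0.1235 0.1283 0.1325]
scene tab 18 [ 541.3 -165.2] [10.1 16.3] 86.77 z [0.1433 0.1512 0.1569]
scene meter 4038 [ 517.1 -229.3] [347.4 169.4] 89.49 z [0.0263 0.0799 0.1317]
scene rack top 311 [573.  205.6] [206.6  91.2] 84.57 z [0.0136 0.0168 0.0212]
scene cell 0.13 97 [564.5 125.2] [22.9 59.8] 88.61 z [0.0311 0.0486 0.0575]
scene stop 0.13 30 [565.6 126.7] [19.4 47. ] 88.06 z [0.0522 0.0551 0.0596]
scene cell 0.195 36 [563.  188.2] [23.9 15.5] 81.65 z [0.0324 0.0439 0.0538]
scene stop 0.195 4
scene cell 0.255 49 [578.9 245. ] [21.4 23.1] 84.35 z [0.0319 0.0462 0.0565]
scene stop 0.255 14 [576.9 246.2] [15.5 18.5] 5.6 z [0.0531 0.0551 0.0583]
```

Emit:
carry_out --pt "0 0 -0.5 0 0 -1" --pt "0 0 -0.5 0 0 -1" --pt "-0.8 -1 -0.1 0 0 0" --pt "-0.8 -1 -0.1 0 0 0" --pt "-0.8 -1 -0.1 0 0 0" --pt "-0.8 -1 -0.1 0 0 0" --pt "-0.8 -1 0 0 0 0" --pt "-0.8 -1 0 0 0 0" --pt "-0.8 -1 0 0 0 0" --pt "-0.8 -1 0 0 0 0" --pt "-0.8 -1 0 0 0 0" --pt "-0.8 -1 0 0 0 0" --pt "-0.8 -1 0 0 0 0" --pt "-0.8 -0.8 0 0 0 0" --pt "0 0 0 0 0 0" --pt "0 0 0 0 0 0"

```text
time: 2.1
ee_pos: [0.556, 0.129, 0.2921]
eef_rot: [0.0, 1.0, 0.0, -0.0]
ft_force: [0.4, 1.5, -0.3]
width: 0.0872
grip_force: 0.0
```

```bash
cat >> h.py <<'E'
def fcloud(c):
    z=c["range_z"]; v,u=np.mgrid[:z.shape[0],:z.shape[1]]
    a=(u-c["cx"])/c["fx"]; b=(v-c["cy"])/c["fy"]; t=np.hypot(a,b); k=np.tan(np.minimum(t,1.5))/np.maximum(t,1e-9)
    P=np.stack([a*k*z,b*k*z,z],-1); W=P@c["R"].T+np.array(c["xyz"]); W[(z==0)|(t>1.4)]=np.nan
    return W
def snap(n):
    c=cam("wrist"); cv2.imwrite(f"pics/{n}.png",c["pixels"][...,::-1]); W=fcloud(c); np.save(f"{n}.npy",W); print(c["xyz"],c["orientation"],c["fx"]); return c,W
def rect(A,l):
    if len(A)<5: print(l,len(A));return
    (c,s,a)=cv2.minAreaRect((A[:,:2]*1000).astype(np.float32)); print(l,len(A),np.round(c,1),np.round(s,1),round(a,2),"z",np.percentile(A[:,2],[5,50,95]).round(4))
def box(W,x0,x1,y0,y1,z0,z1):
    P=W.reshape(-1,3); return P[((P>[x0,y0,z0])&(P<[x1,y1,z1])).all(1)]
E
python3 - <<'E'
from h import *
s=read_state(); print(s["ee_pos"],s["eef_rot"])
c,W=snap("w1")
rect(box(W,.5,.63,.1,.16,.03,.07),"cell");rect(box(W,.5,.63,.1,.16,.052,.07),"stop");rect(box(W,.45,.65,.05,.32,.013,.022),"rack")
rect(box(W,.4,.65,-.45,-.26,.122,.134),"det");rect(box(W,.4,.65,-.14,-.0,.122,.134),"src");rect(box(W,.4,.65,-.45,0,.142,.165),"tab")
E
```

```text
[0.5559535  0.12898518 0.29208314] [ 1.51714406e-04  9.99999862e-01  6.21685351e-05 -4.98643955e-04]
[0.47470258 0.12878928 0.44019987] [0.69899606 0.6997289  0.10467299 0.10405549] 309.70691628693146
cell 591 [560.9 129. ] [20.  52.8] 87.3 z [0.0485 0.0554 0.0569]
stop 430 [561.3 129.9] [15.3 44.9] 89.84 z [0.0543 0.0559 0.0571]
rack 4525 [553.4 188.5] [239.3 191.2] 89.67 z [0.0159 0.0178 0.0192]
det 2167 [ 530.4 -338.5] [113.6 109.4] 89.64 z [0.1238 0.1295 0.1315]
src 5142 [533.9 -97.4] [ 85.2 110.1] 90.0 z [0.1257 0.1298 0.1315]
tab 148 [ 534.7 -163.1] [11.3 14.2] 87.64 z [0.1435 0.1538 0.1571]
```

View pics/w1.png

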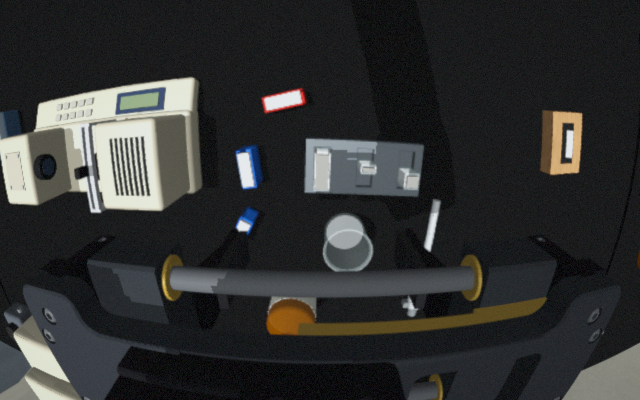

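The wrist view shows the long cell as the wide white stopper at (322,170), in the slot nearest the meter. The beam hole is at (45,167) and the shutter tab at (85,172). I'll move in front of the tab with the fingers closed and look again.

Emit:
carry_out --pt "0.2 -0.9 0 0 0 0" --pt "0.2 -0.9 0 0 0 0" --pt "0.2 -0.9 0 0 0 0" --pt "0.2 -0.9 0 0 0 0" --pt "0.2 -0.9 0 0 0 0" --pt "0.2 -0.9 0 0 0 0" --pt "0.2 -0.9 0 0 0 0" --pt "0.25 -1 0 0 0 0" --pt "0 0 0 0 0 0" --pt "0 0 0 0 0 0" --fingers 0 --force 10

```text
time: 3.4
ee_pos: [0.4904, -0.1619, 0.2925]
eef_rot: [-0.001, 1.0, 0.0, 0.0]
ft_force: [0.9, 1.3, -0.7]
width: 0.0018
grip_force: 0.0
```

Run:
```python
from h import *
s=read_state(); print(s["ee_pos"],s["eef_rot"],s["width"],s["ft_force"])
c,W=snap("w2")
rect(box(W,.4,.65,-.45,-.26,.124,.134),"det");rect(box(W,.4,.65,-.14,-.0,.124,.134),"src");rect(box(W,.5,.60,-.2,-.13,.142,.165),"tab")
rect(box(W,.4,.62,-.45,0,.02,.05),"base");rect(box(W,.4,.62,-.25,-.20,.03,.05),"base gap");rect(box(W,.45,.62,-.19,-.145,.1318,.138),"rails")
rect(box(W,.45,.62,-.29,-.26,.05,.125),"det face")
```

```text
[ 0.49042552 -0.16189463  0.29250899] [-6.86908623e-04  9.99999663e-01  4.34950930e-04  1.10207323e-04] 0.001795122120810012 [ 0.90197946  1.3163143  -0.72034729]
[ 0.40898766 -0.16236737  0.440533  ] [0.69840735 0.70019211 0.10543795 0.10412027] 309.70691628693146
det 5800 [ 529.6 -339.5] [112.1 109.3] 88.44 z [0.1263 0.1299 0.1316]
src 5387 [520.1 -97.9] [84.3 84.6] 89.91 z [0.1281 0.13   0.1317]
tab 104 [ 533.2 -164.2] [ 8.2 13.3] 89.27 z [0.1431 0.1559 0.1574]
base 16665 [ 508.2 -224.8] [348.3 165.1] 89.29 z [0.0224 0.0361 0.0409]
base gap 3341 [ 516.4 -225. ] [148.6  49.9] 0.06 z [0.0317 0.0396 0.041 ]
rails 640 [ 532.1 -161.4] [ 18.2 113.1] 89.68 z [0.1336 0.1349 0.1361]
det face 427 [ 530.6 -285.7] [38.7  8.3] 0.25 z [0.0926 0.1141 0.1241]
```

View pics/w2.png

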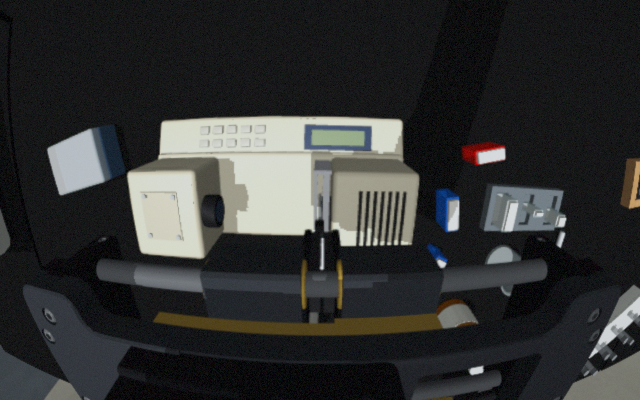

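The view shows the closed fingers right in front of the shutter tab, and the meter is square to the tool to within 0.7°. I'll lower and push the tab along +x.

Emit:
carry_out --pt "0 -0.04 0.9 0 0 0" --pt "0 0 0.9 0 0 0" --pt "0 0 0.9 0 0 0" --pt "0 0 0.7 0 0 0" --pt "0 0 0 0 0 0" --pt "-0.3 0 0 0 0 0" --pt "-0.1 0 0 0 0 0" --pt "-0.1 0 0 0 0 0" --pt "-0.1 0 0 0 0 0" --pt "-0.1 0 0 0 0 0" --pt "-0.1 0 0 0 0 0" --pt "-0.1 0 0 0 0 0" --pt "-0.1 0 0 0 0 0" --pt "-0.1 0 0 0 0 0" --pt "0 0 0 0 0 0"

```text
time: 5.32
ee_pos: [0.5345, -0.165, 0.1564]
eef_rot: [0.0, 1.0, -0.0, 0.0]
ft_force: [-0.0, 0.0, -0.8]
width: 0.0006
grip_force: 0.0
```

Emit:
carry_out --pt "-0.1 0 0 0 0 0" --pt "-0.1 0 0 0 0 0" --pt "-0.1 0 0 0 0 0" --pt "0 0 0 0 0 0"

```text
time: 5.82
ee_pos: [0.5465, -0.1651, 0.1565]
eef_rot: [0.0, 1.0, -0.0, 0.0]
ft_force: [0.0, 0.2, -0.1]
width: 0.0007
grip_force: 0.3
```

Run:
```python
from h import *
c,W=snap("w3"); print(read_state()["ft_force"])
rect(box(W,.5,.62,-.2,-.13,.142,.165),"tab"); rect(box(W,.45,.62,-.175,-.15,.128,.165),"near")
S=cam("scene"); A=cloud(S); rect(box(A,.5,.65,-.2,-.13,.142,.165),"tabscene"); rect(box(A,.5,.65,-.2,-.13,.142,.45),"tabscene+fingers")
w=c["pixels"][130:330,220:440]; s=S["pixels"][170:270,220:330]
o=np.hstack([cv2.resize(w,(440,400)),cv2.resize(s,(352,400))[:, :352]]); cv2.imwrite("pics/w3c.png",o[...,::-1])
```

```text
[ 0.4651086  -0.1652548   0.30447106] [0.69898082 0.6996223  0.10496646 0.10457769] 309.70691628693146
[-0.60042392  0.43915917 -0.51745872]
tab 620 [ 537.9 -165. ] [ 7.9 18.4] 1.13 z [0.144  0.1545 0.1639]
near 2679 [ 509. -162.] [24.1 65.8] 89.5 z [0.1338 0.1351 0.1604]
tabscene 46 [ 555.9 -167.9] [16.8 42.1] 89.36 z [0.1431 0.1541 0.163 ]
tabscene+fingers 1389 [ 557.2 -164.8] [70.  80.7] 88.8 z [0.1792 0.3421 0.4465]
```

View pics/w3c.png

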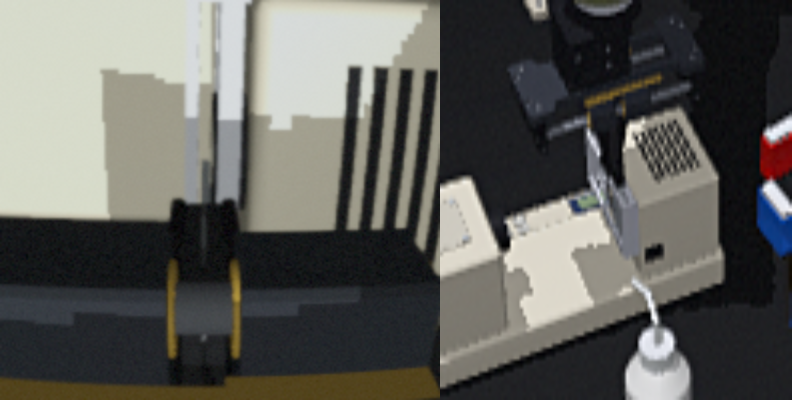

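The tab is being pushed along. The fingers cover it in the wrist view, and the scene view shows the plate moving back. I'll keep pushing until it meets the stop.

Emit:
carry_out --pt "-0.05 0 0 0 0 0" --pt "-0.05 0 0 0 0 0" --pt "0 0 0 0 0 0"

```text
time: 6.3
ee_pos: [0.5504, -0.1648, 0.1565]
eef_rot: [0.0, 1.0, 0.0, 0.0]
ft_force: [-2.2, 0.9, -0.3]
width: 0.0004
grip_force: 0.9
```

Emit:
carry_out --pt "-0.05 0 0 0 0 0" --pt "-0.05 0 0 0 0 0" --pt "0 0 0 0 0 0"

```text
time: 6.68
ee_pos: [0.5535, -0.1649, 0.1565]
eef_rot: [0.0, 1.0, 0.0, -0.001]
ft_force: [-6.9, 2.2, 5.1]
width: 0.0005
grip_force: 4.1
```

Emit:
carry_out --pt "-0.04 0 0 0 0 0" --pt "0 0 0 0 0 0"

```text
time: 6.92
ee_pos: [0.5539, -0.165, 0.1565]
eef_rot: [0.001, 1.0, 0.001, -0.002]
ft_force: [-13.3, 3.8, 10.1]
width: 0.0005
grip_force: 7.6
```

Emit:
carry_out --pt "-0.04 0 0 0 0 0" --pt "0 0 0 0 0 0"

```text
time: 7.18
ee_pos: [0.5542, -0.165, 0.1564]
eef_rot: [0.001, 1.0, 0.001, -0.004]
ft_force: [-20.5, 6.1, 16.4]
width: 0.0005
grip_force: 11.2
```

It's firmly at the stop. I'll back off, rise, and check the tab.

Emit:
carry_out --pt "0.3 0 0 0 0 0" --pt "0.5 0 0 0 0 0" --pt "0 0 -1 0 0 0" --pt "0 0 -1 0 0 0" --pt "0 0 -1 0 0 0" --pt "0.5 0 0 0 0 0" --pt "0 0 0 0 0 0"

```text
time: 8.05
ee_pos: [0.5051, -0.1656, 0.2771]
eef_rot: [0.001, 1.0, 0.0, 0.001]
ft_force: [-0.3, -0.6, 0.8]
width: 0.0003
grip_force: 0.0
```

Run:
```python
from h import *
c,W=snap("w4"); print(read_state()["ee_pos"])
rect(box(W,.5,.62,-.2,-.13,.142,.165),"tab"); rect(box(W,.45,.62,-.19,-.145,.1318,.138),"rails")
A=cloud(cam("scene")); rect(box(A,.5,.65,-.2,-.13,.142,.165),"tabscene (was 541.3)")
A=cloud(cam("side")); rect(box(A,.5,.65,-.2,-.13,.142,.165),"tabside (was 530.7)")
```

```text
[ 0.42337888 -0.16578075  0.42497128] [0.69925795 0.69915186 0.1057701  0.10506034] 309.70691628693146
[ 0.50552123 -0.16516952  0.27668571]
tab 0
rails 810 [ 513.  -160.8] [18.1 74.9] 89.76 z [0.1337 0.1349 0.1361]
tabscene (was 541.3) 16 [ 573.4 -167.7] [17.4  8.7] 3.87 z [0.1462 0.1529 0.1602]
tabside (was 530.7) 23 [ 565.3 -162.9] [12.7 11.4] 27.14 z [0.1431 0.1528 0.1578]
```

The tab moved about 34 mm to its stop. Next, the cell.

Emit:
carry_out --pt "-0.175 0.92 0 0 0 0" --pt "-0.175 0.92 0 0 0 0" --pt "-0.175 0.92 0 0 0 0" --pt "-0.175 0.92 0 0 0 0" --pt "-0.175 0.92 0 0 0 0" --pt "-0.175 0.92 0 0 0 0" --pt "-0.175 0.92 0 0 0 0" --pt "-0.175 0.94 0 0 0 0" --pt "0 0 1 0 0 0" --pt "0 0 1 0 0 0" --pt "0 0 1 0 0 0" --pt "0 0 0 0 0 0" --pt "0 0 0 0 0 0" --fingers 36

```text
time: 9.82
ee_pos: [0.5624, 0.1303, 0.1578]
eef_rot: [0.0, 1.0, 0.0, 0.001]
ft_force: [0.6, -0.5, -0.1]
width: 0.0358
grip_force: 0.0
```

Run:
```python
from h import *
s=read_state(); print(s["ee_pos"],s["eef_rot"],s["width"],s["joint_positions"].round(2))
c,W=snap("w5")
cell=box(W,.5,.63,.09,.17,.052,.062); rect(cell,"stop")
for n in("side","scene"):
    A=np.load(n+"0.npy"); B=box(A,.6,.8,-.35,-.1,.14,.25); print(n,len(B),B.min(0) if len(B) else 0,B.max(0) if len(B) else 0)
```

```text
[0.56240363 0.1303456  0.15781731] [2.70040860e-04 9.99999744e-01 1.86412260e-04 6.36531953e-04] 0.03584202244130772 [-0.62  0.29  0.37  1.71 -0.11  1.16  1.35]
[0.48082176 0.13010805 0.30573916] [0.69900812 0.69948406 0.10551735 0.10476539] 309.70691628693146
stop 936 [561.  129.3] [16.1 45.3] 86.9 z [0.0546 0.0558 0.057 ]
side 47 [ 0.69003274 -0.21438271  0.14008611] [ 0.76531996 -0.18524545  0.17600714]
scene 36 [ 0.70062773 -0.20594917  0.14086172] [ 0.76095814 -0.1982532   0.17477565]
```

View pics/w5.png

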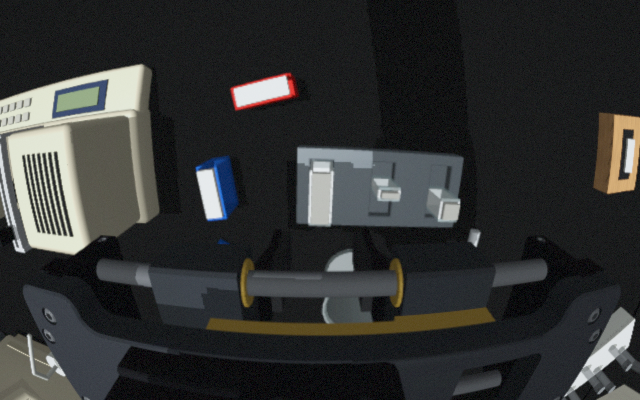

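The view shows the long cell at (320,195), lined up with the jaws. I'll lower onto it.

Emit:
carry_out --pt "0.035 -0.02 0.7 0 0 0" --pt "0 0 0.7 0 0 0" --pt "0 0 0.6 0 0 0" --pt "0 0 0.5 0 0 0" --pt "0 0 0.44 0 0 0" --pt "0 0 0 0 0 0" --pt "0 0 0 0 0 0"

```text
time: 10.75
ee_pos: [0.5609, 0.1295, 0.04]
eef_rot: [0.0, 1.0, 0.0, 0.001]
ft_force: [0.4, -0.5, -0.4]
width: 0.0364
grip_force: 0.0
```

Emit:
carry_out --pt "0 0 0 0 0 0" --pt "0 0 0 0 0 0" --pt "0 0 0 0 0 0" --pt "0 0 0 0 0 0" --pt "0 0 0 0 0 0" --fingers 10 --force 15

```text
time: 11.38
ee_pos: [0.5604, 0.1294, 0.0394]
eef_rot: [0.0, 1.0, 0.0, 0.0]
ft_force: [-1.6, 0.2, 5.9]
width: 0.0202
grip_force: 15.0
```

Emit:
carry_out --pt "0 0 -0.2 0 0 0" --pt "0 0 -0.4 0 0 0" --pt "0 0 -0.6 0 0 0" --pt "0 0 -0.8 0 0 0" --pt "0 0 -0.9 0 0 0" --pt "0 0 -0.8 0 0 0" --pt "0 0 -0.7 0 0 0" --pt "0 0 -0.4 0 0 0" --pt "0 0 -0.2 0 0 0" --pt "0 0 0 0 0 0" --pt "0 0 0 0 0 0"

```text
time: 12.75
ee_pos: [0.5597, 0.1292, 0.2379]
eef_rot: [0.0, 1.0, -0.0, -0.001]
ft_force: [0.0, -0.8, 0.2]
width: 0.0198
grip_force: 15.0
```

Emit:
carry_out --pt "0.05 -0.4 0 0 0 0" --pt "0.07 -0.7 0 0 0 0" --pt "0.07 -0.8 0 0 0 0" --pt "0.07 -0.8 0 0 0 0" --pt "0.07 -0.8 0 0 0 0" --pt "0.07 -0.8 0 0 0 0" --pt "0.07 -0.8 0 0 0 0" --pt "0.07 -0.8 0 0 0 0" --pt "0.05 -0.8 0 0 0 0" --pt "0.05 -0.8 0 0 0 0" --pt "0.04 -0.7 0 0 0 0" --pt "0.03 -0.48 0 0 0 0" --pt "0.02 -0.2 0 0 0 0" --pt "0 0 0 0 0 0"

```text
time: 14.5
ee_pos: [0.5302, -0.2264, 0.2387]
eef_rot: [0.001, 1.0, 0.0, -0.0]
ft_force: [-0.4, -0.2, -0.1]
width: 0.0202
grip_force: 15.0
```

Emit:
carry_out --pt "0 0 0 0 0 0.4" --pt "0 0 0 0 0 0.7" --pt "0 0 0 0 0 0.9" --pt "0 0 0 0 0 0.9" --pt "0 0 0 0 0 0.9" --pt "0 0 0 0 0 0.9" --pt "0 0 0 0 0 0.9" --pt "0 0 0 0 0 0.9" --pt "0 0 0 0 0 0.9" --pt "0 0 0 0 0 0.9" --pt "0 0 0 0 0 0.9" --pt "0 0 0 0 0 0.9" --pt "0 0 0 0 0 0.7" --pt "0 0 0 0 0 0.54" --pt "0 0 0 0 0 0" --pt "0 0 0 0 0 0" --pt "0 0 0 0 0 0"

```text
time: 16.62
ee_pos: [0.5308, -0.2257, 0.2389]
eef_rot: [0.711, 0.703, 0.0, -0.0]
ft_force: [-0.2, -0.5, -0.7]
width: 0.0203
grip_force: 15.0
```

Run:
```python
from h import *
s=read_state(); print(s["ee_pos"],s["eef_rot"],R.from_quat(s["eef_rot"]).as_matrix().round(3).tolist(),s["width"],s["joint_positions"].round(2))
c,W=snap("w6"); cv2.imwrite("pics/w6s.png",cam("scene")["pixels"][100:300,180:400][:,:,::-1].repeat(2,0).repeat(2,1))
for n in("scene","side"):
    A=cloud(cam(n)); B=box(A,.46,.6,-.28,-.17,.185,.262); rect(B,n+" cell")
rect(box(W,.46,.6,-.28,-.17,.19,.27),"wrist cell")
rect(box(W,.4,.62,-.45,0,.02,.05),"base");rect(box(W,.45,.62,-.19,-.145,.1318,.138),"rails");rect(box(W,.45,.62,-.45,-.26,.124,.134),"det")
```

```text
[ 0.53076972 -0.22567585  0.23889945] [ 7.11304629e-01  7.02883849e-01  1.12643032e-04 -7.73509424e-05] [[0.012, 1.0, 0.0], [1.0, -0.012, 0.0], [0.0, 0.0, -1.0]] 0.02025328188099828 [-0.38  0.28  0.85  1.63 -0.22  1.33  0.49]
[ 0.53111982 -0.14512523  0.38695054] [ 9.89001736e-01 -5.14446204e-03 -9.20227621e-04  1.47811551e-01] 309.70691628693146
scene cell 149 [ 541.3 -231.6] [55.3 26.8] 71.95 z [0.2061 0.2251 0.2511]
side cell 209 [ 524.8 -222.5] [47.6 36.8] 59.4 z [0.2114 0.2425 0.2592]
wrist cell 5007 [ 529.6 -226.7] [53.1 42.5] 87.5 z [0.2193 0.2523 0.2643]
base 14771 [ 509.5 -188. ] [273.8 166.7] 89.37 z [0.0227 0.0389 0.0408]
rails 1749 [ 533.4 -158.4] [ 25.5 114.2] 88.8 z [0.1336 0.1348 0.136 ]
det 810 [ 528.9 -347. ] [69.1 35.1] 0.08 z [0.1295 0.1309 0.1319]
```

View pics/w6.png

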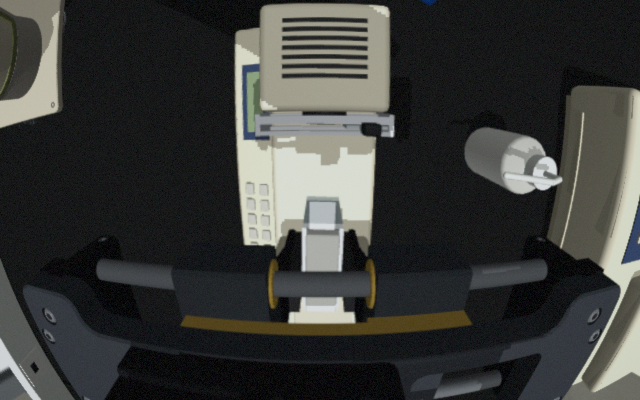

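The view shows the cell held lengthwise between the towers at (322,250). The shutter tab is at the back end of its rails at (372,128). I'll check the tilt and height in the grip before lowering.

Run:
```python
from h import *
W=np.load("w6.npy"); B=box(W,.5235,.538,-.27,-.18,.19,.262)
T=B[B[:,2]>.253]; rect(T,"stopper top")
A=np.c_[T[:,:2]-T[:,:2].mean(0),np.ones(len(T))]; print("plane",np.linalg.lstsq(A,T[:,2],rcond=None)[0])
N=B[(B[:,2]<.245)]; print("window face",len(N),np.median(N,0),N.min(0),N.max(0))
H=box(W,.5,.56,-.29,-.16,.2,.262); 
for z in (.205,.21,.22,.23,.24): 
    q=H[abs(H[:,2]-z)<.004]; print(z,len(q),q.min(0).round(4) if len(q) else 0,q.max(0).round(4) if len(q) else 0)
```

```text
stopper top 1515 [ 530.7 -227.1] [14.4 46.8] 0.09 z [0.2542 0.2552 0.2562]
plane [-0.00256672 -0.00117786  0.25521172]
window face 639 [ 0.53079578 -0.20108135  0.22818829] [ 0.52350133 -0.22208778  0.20461346] [ 0.53798749 -0.20023962  0.2449727 ]
0.205 63 [ 0.5217 -0.2221  0.2046] [ 0.5405 -0.2006  0.209 ]
0.21 150 [ 0.5212 -0.2221  0.2062] [ 0.5405 -0.2002  0.214 ]
0.22 158 [ 0.5169 -0.217   0.2161] [ 0.5468 -0.2002  0.2239]
0.23 347 [ 0.5114 -0.2172  0.226 ] [ 0.5493 -0.2003  0.234 ]
0.24 415 [ 0.5117 -0.2172  0.236 ] [ 0.5491 -0.2003  0.244 ]
```

Emit:
carry_out --pt "0.04 0 0.2 0 0 0" --pt "0 0 0.4 0 0 0" --pt "0 0 0.5 0 0 0" --pt "0 0 0.5 0 0 0" --pt "0 0 0.5 0 0 0" --pt "0 0 0.4 0 0 0" --pt "0 0 0.3 0 0 0" --pt "0 0 0.18 0 0 0" --pt "0 0 0.08 0 0 0" --pt "0 0 0 0 0 0" --pt "0 0 0 0 0 0" --pt "0 0 0 0 0 0"

```text
time: 18.32
ee_pos: [0.531, -0.2243, 0.1169]
eef_rot: [0.712, 0.702, 0.0, 0.0]
ft_force: [-0.0, -0.2, 0.2]
width: 0.0201
grip_force: 15.0
```

Run:
```python
from h import *
s=read_state(); print(s["ee_pos"],s["ft_force"],s["width"],s["grip_force"],abs(s["joint_vel"]).max())
c,W=snap("w7"); S=cam("scene")["pixels"][170:270,200:330]; D=cam("side")["pixels"][130:250,310:430]
T=box(W,.5235,.538,-.27,-.18,.131,.14); rect(T,"stopper"); N=box(W,.5235,.538,-.21,-.18,.085,.125); print(np.median(N,0) if len(N) else 0)
rect(box(W,.45,.64,-.19,-.14,.1318,.138),"rails"); rect(box(W,.5,.64,-.19,-.14,.142,.162),"tab"); rect(box(W,.4,.65,-.14,-.0,.124,.132),"src")
cv2.imwrite("pics/end.png",np.hstack([cv2.resize(S,(400,400)),cv2.resize(D,(400,400))])[...,::-1])
```

```text
[ 0.53099022 -0.22429332  0.11685091] [-0.02675959 -0.22510041  0.23356584] 0.02007131603917596 14.999572725500911 0.0023243668064722033
[ 0.53132733 -0.14373405  0.26487862] [ 9.88983703e-01 -5.78267151e-03 -7.32291994e-04  1.47909633e-01] 309.70691628693146
stopper 1520 [ 530.8 -225.5] [14.5 46.5] 0.06 z [0.1321 0.1332 0.1341]
[ 0.53050329 -0.19970701  0.10802656]
rails 6087 [ 533.1 -155.6] [ 31.  114.7] 89.41 z [0.1335 0.1348 0.1359]
tab 1209 [ 568.7 -164.7] [14.1 10.3] 0.18 z [0.1453 0.1562 0.1576]
src 22088 [ 533.5 -115.6] [110.2  48.9] 0.04 z [0.1286 0.13   0.1315]
```

View pics/end.png

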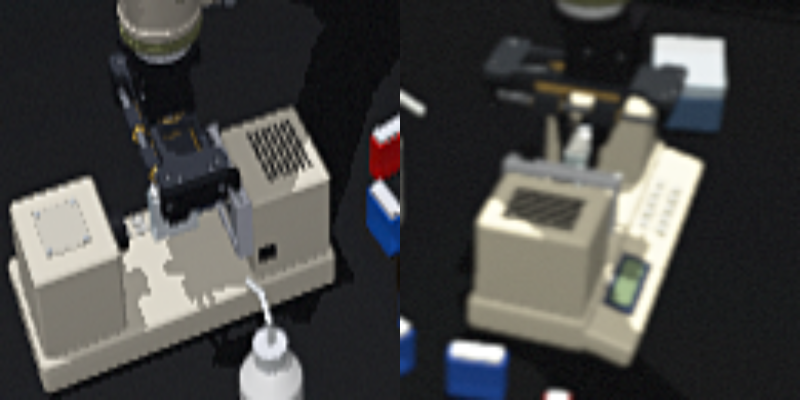

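The pictures show the cell held upright in the gap with the shutter tab at the back stop. I'll make a final 0.8 mm centring shift and then hand in.

Emit:
carry_out --pt "0 0.02 0 0 0 0" --pt "0 0 0 0 0 0" --pt "0 0 0 0 0 0" --pt "0 0 0 0 0 0"

```text
time: 18.98
ee_pos: [0.5316, -0.2243, 0.1165]
eef_rot: [0.712, 0.702, 0.0, -0.0]
ft_force: [-0.1, 0.0, -0.7]
width: 0.0202
grip_force: 15.0
```

```bash
python3 -c "
from h import *
s=read_state(); print(s['ee_pos'],s['width'],s['grip_force']); print(r.close_job())"
```

```text
[ 0.53155217 -0.22427369  0.11649844] 0.02020433086988091 14.999600294977427
the job is handed in; nothing more can be done
None
```

The job is handed in at about 19 s: the shutter is pushed to its stop, and the long cell is gripped by its frosted sides, upright and lengthwise on the beam at mid-gap, within about 1 mm by my measurements.

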